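# Nip up the sunk retaining ring of a survey-laser base with a pin spanner

## Robot

A 6-joint arm with a two-finger parallel gripper is mounted at the origin on a cart in front of the work surface, level with it; the furniture and walls round the work are solid. World frame = base frame: x ahead of the robot, y to its left, z up, the work surface at z = 0. Lengths are in m, angles in degrees, forces in N, time in s.
With the tool pointing down it reaches from about 0.4 to 0.825 m from the base axis. Payload 7 kg.
Tool frame: the origin (TCP) lies midway between the tips of the shut fingers; the grasp point (between the pads) lies ctrl.tcp_to_grasp behind it (ctrl.tcp_to_grasp is the distance from the TCP to the grasp point, in m); z points along the fingers, y is the line along which they close (so a half turn about z gives the same grasp; the last joint's range is limited). The gripper opens to 88 mm and grips with 3 to 60 N. Pads are 19 mm wide; open, the fingers measure 130 mm over their backs; the gripper's body (78 mm by 193 mm) begins 47 mm behind the grasp point.
Start: joints at [82.34, 20.546, 0.682, 0, -70.136, -16.507], TCP at [0.276, 0.616, 0.227] pointing down, gripper open.
Joint ranges: [-176.03, 176.03], [-82.01, 121.73], [-58.28, 71.71], [-173.87, 95.51], [-174.79, -0.11], [-173.66, 173.66]. Speed limits (degrees/s): [136.94, 136.94, 172.46, 180, 180, 180].

## Interface

Orientations are given as [roll, pitch, yaw] about the fixed x, y, z axes, in that order (R = Rz(yaw) Ry(pitch) Rx(roll)).
In Python, from plant import ctrl, imaging, close_job gives the robot as it stands.
- The arm moves only by the shell command python3 -m crank 'ROWS'. ROWS is JSON, a list of rows, each a list of 3 entries, a list of its own where there are three numbers: the shift along the world's x, y, z in m, then the turn, a rotation vector about the world's x, y, z in degrees, then the opening, from -1 (shut) to 1 (fully open), so that 0 is half open. A call has 1 to 12 rows; each row shifts and turns the commanded pose from where the row before left it; what a row does not reach is not made up. A row lasts 1/10 s, in which the tool goes at most 50 mm and 8.59 degrees, less where a joint would pass 70% of its speed; a pose out of reach is approached as far as the arm can. A call is refused whole if a number of a shift passes 0.05 or a number of a turn 8.59, either way. A call with a gripper value outside its range is refused whole. The fingers move at their own pace and stop on an object; the grip force is fixed at half the most. Time passes only in rows, so rows that do not move let the fingers close. It gives the time, the measured TCP pose, the force, the opening and the grip force at its end, in the units of the state.
- ctrl.get_obs(): the state, without advancing time (a new reading comes with each control period).
- imaging.snapshot(name): name is "scene" or "top" or "wrist"; returns (picture, depth): 420x560x3 uint8, blue, green, red; 420x560 float32, m along the optical axis (not along the pixel's ray), 0 where there is no reading.
- imaging.camera_model(name): a dict with "mtx" (3x3 intrinsics, pixels), "R" (3x3) and "t" (3): a world point X has camera coordinates R X + t. Camera axes: x right, y down, z forward; pixel columns grow to the right and rows downward; lengths in m; the calibration is good to about 2 mm. A picture is of the moment at which its call begins: read the wrist's pose just before it. camera_model takes no time and is no camera call; for the wrist camera it gives the pose at the moment of the call.
- close_job(): hands the job in; it is judged then, once.
The state is a dict: "clock": time; "joint_pos": joint angles; "qvel": joint speeds; "tau": joint torques, N m; "tool_pos": TCP position; "orientation": TCP orientation; "force": force on the tool from outside, world axes, zero at the start; "moment": the same for the moment, N m; "opening": finger opening in m; "gripper_force": force on a finger pad.
Only numpy, scipy, OpenCV 4.12 (cv2) and the standard library are available. Lean on these libraries where they do the work, as an engineer would, in place of code of your own. Each camera call takes 0.05 s, during which the arm holds its last target. There are 200 camera calls.

## Task

Tighten the retaining ring sunk in the deep round groove of the grey survey-laser base, using the two-pin spanner from its wooden rest: its two holes are out of sight, so hold the spanner by its two broad rubber cheeks (its thin way), feel over the ring with the pins until both drop in, and start the ring turning clockwise. Part-way, let go so that the spanner stands in the ring by itself, take it again by its two slim cheeks (its thick way), and turn the ring clockwise to its stop. Then put the spanner back in its rest, pins down in the slot, and leave the things around where they are.

Things in the scene. Friction and masses are not known exactly. Their poses are not given: they have to be found in the camera images.
- base: Survey-laser base, fixed to the desk: grey plate 130 x 130 x 12 mm with an aluminium collar (outer radius 50 mm, top 58 mm above the desk) round a boss (radius 22 mm, same height, round bubble on top); between them an open groove, radius 22 to 38 mm, with the ring at its bottom. Origin: on the ring's axis at desk level, z up. A rib 12 mm wide outside the collar marks its -x side.
- ring_face (a point): Centre of the retaining ring's top face, 24 mm above the desk, 34 mm below the collar's top; axes of the base. Two opposite holes, centres 30 mm from the axis, 13 mm wide round the ring, radially as wide as the groove, 12 mm deep to a fixed floor. At the start the line through them lies along the base's y or up to 0.6 rad to either side, not otherwise known.
- ring (a joint): turn of the retaining ring since the start, rad: 0 at the start, growing clockwise seen from above, to the stop at 1.75 (100 degrees). It does not tell where the holes are. The ring resists with about 0.22 N m and stays where it is left.
- spanner_grip (a point): Centre of the grip of the loose pin spanner (about 0.3 kg, 109 mm high, upright in its rest at the start), half-way up the cheeks. Grip: a block 26 mm thick along the spanner's x (between broad rubber cheeks 34 mm wide) and 40 mm thick along its y (between slim cheeks 18 mm wide); cheeks 44 mm high. z up. Below: steel yoke 28 x 86 x 12 mm, its top 27 mm under this point.
- spanner_pins (a point): Point midway between the ends of the spanner's two pins, 84 mm below the grip's centre; same axes. The pins are 8 mm in diameter, 30 mm either side of this point along the spanner's y, and stand 45 mm out of the yoke. It is 24 mm above the desk when the pins stand on the ring, 13 mm when they are in the holes and the yoke sits on boss and collar.
- rest: Wooden rest block fixed to the desk, 40 x 104 mm on a 60 x 116 mm foot, 52 mm high, with an upright slot 16 mm (x) by 76 mm (y) from its top down to 6 mm above the desk. The spanner hangs in it on its yoke, pins in the slot (ends 7 mm above the desk), its y along the slot, either way round. Origin: centre of its underside, z up.
- mug: spotted mug, 93 mm high, a bystander; origin at the centre of its underside
- stapler: red desk stapler, 157 mm long, a bystander; origin at the centre of its underside
- tape_measure: yellow tape measure, a bystander; origin at the centre of its underside
- torch: black pocket torch, 125 mm long, a bystander; origin at the centre of its underside
- broad_cheeks: the spanner's two broad rubber cheeks (at +x and -x of the grip); origin at the grip's centre
- slim_cheeks: the spanner's two slim rubber cheeks (at +y and -y of the grip); origin at the grip's centre
Things that resemble listed ones, but are neither listed nor needed, are in the scene too. Of the things that look like the part that bears spanner_grip, the middle-sized one is meant.

How it is judged:
By the outcome, as a careful person would: the job done as asked, in the order asked, and still so for the second after the job is handed in, with the robot touching nothing.
It also fails if it takes over 72 s, if anything falls off the work surface, if the arm or the gripper's body presses on something with over 40 N, if the wrist force passes 120 N, or if a joint passes its speed limit or range.

## Working session

There is one attempt and no reset: what is moved stays moved. The work goes in short steps, Python scripts to look and compute and a shell command to move; the robot and the scene stay as the last step left them, time stands still between calls to the robot, and variables do not carry over. Pictures are saved under pics/ and viewed, at most 10 in all, crops included, and the job is handed in when it is done.

```bash
mkdir -p pics; ls; python3 - <<'E'
from plant import ctrl, imaging
import cv2,numpy as np
print(ctrl.get_obs(), ctrl.tcp_to_grasp)
for n in ("scene","top"):
    p,d=imaging.snapshot(n); cv2.imwrite(f"pics/{n}0.png",p); np.save(f"pics/{n}0.npy",d)
    m=imaging.camera_model(n); print(n,m); np.savez(f"pics/{n}0.npz",**m)
E
```

```text
pics
{'clock': 0.0, 'joint_pos': array([ 8.23403115e+01,  2.05909957e+01,  6.34499827e-01, -2.01106345e-02,
       -7.01352333e+01, -1.65059097e+01]), 'qvel': array([ 0.00370005,  0.05309703,  0.04824636, -0.09658905, -0.01809336,
        0.07455899]), 'tau': array([ 1.62910026e-03, -5.82714415e+01,  2.93058836e+01,  6.99696198e+00,
        6.97512121e-03, -1.62443766e-04]), 'tool_pos': array([0.2761646 , 0.61539434, 0.22563319]), 'orientation': array([ 1.79906679e+02, -7.93784739e-03, -2.41724405e+01]), 'force': array([0.21626289, 0.26839428, 0.15549545]), 'moment': array([-0.00507706, -0.02821822, -0.04131517]), 'gripper_force': 0.0, 'opening': 0.08779122722315283} 0.0188
scene {'mtx': array([[449.51934156,   0.        , 275.1882372 ],
       [  0.        , 449.51934156, 211.72431584],
       [  0.        ,   0.        ,   1.        ]]), 'R': array([[ 4.58546121e-01, -8.88670598e-01, -1.49722224e-04],
       [-5.95388740e-01, -3.07090208e-01, -7.42433736e-01],
       [ 6.59733054e-01,  3.40529253e-01, -6.69919491e-01]]), 't': array([-0.32728839,  0.36587585,  0.70035822])}
top {'mtx': array([[382.93627871,   0.        , 281.64364222],
       [  0.        , 382.93627871, 214.14663997],
       [  0.        ,   0.        ,   1.        ]]), 'R': array([[-0.01143895, -0.99971539,  0.02093526],
       [-0.98303076,  0.0074097 , -0.18329111],
       [ 0.18308382, -0.02267666, -0.98283574]]), 't': array([-0.07624964,  0.54694893,  0.83962281])}
```

View pics/scene0.png

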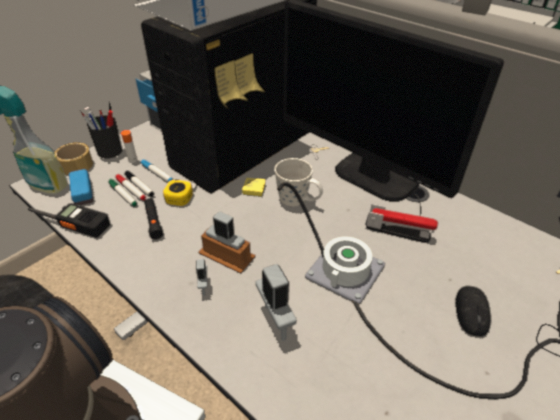

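View pics/top0.png

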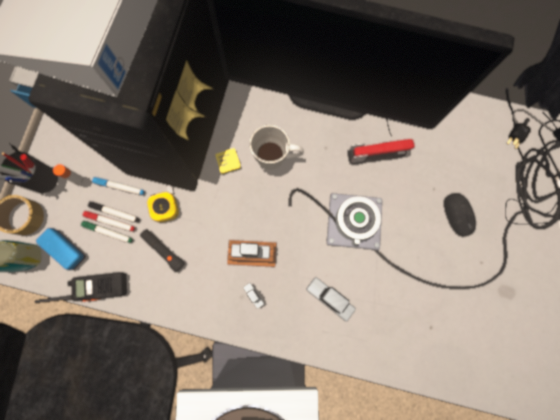

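The scene shows three spanner-like tools: a small one at top-view (254,296), one in the wooden rest at (250,251), and a large one at (330,298). The one in the rest is the middle-sized one. The base is at (358,220), with its rib facing the robot at about (357,241). I'll confirm the spanner in a crop and measure from depth.

```bash
cat > h.py <<'E'
import numpy as np,cv2
def cloud(d,m):
    v,u=np.indices(d.shape); K=m["mtx"]
    c=np.stack([(u-K[0,2])/K[0,0]*d,(v-K[1,2])/K[1,1]*d,d],-1)
    return (c-m["t"])@m["R"]   # R^T(c-t)
def proj(X,m):
    c=np.asarray(X)@m["R"].T+m["t"]; p=c@m["mtx"].T; return p[...,:2]/p[...,2:]
E
python3 - <<'E'
from h import *
out=[]
for n,boxes in (("top",dict(rest=(225,278,236,270),base=(325,385,190,252))),("scene",dict(rest=(195,262,205,272),base=(300,390,230,300)))):
    d=np.load(f"pics/{n}0.npy"); m=np.load(f"pics/{n}0.npz"); P=cloud(d,m)
    for k,(a,b,c,e) in boxes.items():
        Q=P[c:e,a:b].reshape(-1,3); Q=Q[d[c:e,a:b].ravel()>0]
        print(n,k,"desk z med",np.median(Q[Q[:,2]<.008][:,2]) if (Q[:,2]<.008).any() else None)
        h=np.histogram(Q[:,2],bins=np.arange(-.01,.16,.006)); print([(round(z*1000),int(q)) for q,z in zip(h[0],h[1]) if q])
        for lo,hi in ((.005,.018),(.045,.056),(.053,.064),(.056,.072),(.1,.125)):
            S=Q[(Q[:,2]>lo)&(Q[:,2]<hi)][:,:2].astype(np.float32)
            if len(S)>15:
                r=cv2.minAreaRect(S*1000); print("  ",lo,hi,len(S),np.round(r[0],1),np.round(r[1],1),round(r[2],1),"mean",np.round(S.mean(0)*1000,1))
    p=cv2.imread(f"pics/{n}0.png")
    a,b,c,e=(220,390,185,320) if n=="top" else (185,395,195,335)
    out.append(cv2.resize(p[c:e,a:b],(400*2,600//2) if 0 else None,fx=3.8 if n=="top" else 3.0,fy=3.8 if n=="top" else 3.0,interpolation=cv2.INTER_CUBIC))
for i,o in enumerate(out): cv2.imwrite(f"pics/crop{i}.png",o[:600,:800]); print(o.shape)
E
```

```text
top rest desk z med 0.0014679670150653068
[(-10, 4), (-4, 501), (2, 409), (8, 44), (14, 5), (20, 9), (26, 9), (32, 7), (38, 5), (44, 38), (50, 257), (56, 43), (62, 219), (68, 1), (74, 3), (80, 3), (86, 6), (92, 6), (98, 3), (104, 7), (110, 134), (116, 85)]
   0.005 0.018 267 [459.8  -8.9] [115.8  59.8] 86.3 mean [452.9 -14.3]
   0.045 0.056 293 [459.9  -8.7] [104.1  40.1] 86.4 mean [456.3  -9.8]
   0.053 0.064 198 [459.4  -9.7] [101.1  39.3] 86.6 mean [457.7 -11.8]
   0.056 0.072 262 [459.7  -8.9] [32.9 86.1] 1.3 mean [458.2 -11.8]
   0.1 0.125 228 [460.   -8.8] [40.3 25.7] 88.2 mean [459.3  -9.2]
top base desk z med 0.0003441293864544324
[(-10, 2), (-4, 770), (2, 181), (8, 951), (14, 214), (20, 287), (26, 98), (32, 69), (38, 89), (44, 81), (50, 166), (56, 790), (62, 8)]
   0.005 0.018 1182 [ 537.9 -259.7] [130.2 140.9] 83.6 mean [ 525.9 -250.6]
   0.045 0.056 238 [ 544.  -253.5] [116.8 100.3] 38.9 mean [ 529.8 -247.8]
   0.053 0.064 907 [ 543.3 -254.5] [117.1 100.2] 37.6 mean [ 535.  -258.8]
   0.056 0.072 798 [ 533.1 -252.6] [ 98.  113.5] 20.8 mean [ 535.4 -259.8]
scene rest desk z
[... 416 characters left out ...]
4 294 [410.8 -14.3] [ 93.1 125.1] 89.3 mean [449.  -18.3]
   0.056 0.072 371 [409.9  -9.6] [ 84.9 125.7] 88.4 mean [435.1 -17.3]
   0.1 0.125 239 [459.7 -10. ] [40.6 27.1] 88.1 mean [456.2 -12.9]
scene base desk z med -0.001456161019151294
[(-10, 91), (-4, 2832), (2, 236), (8, 963), (14, 149), (20, 168), (26, 131), (32, 176), (38, 215), (44, 255), (50, 552), (56, 504)]
   0.005 0.018 1241 [ 582.4 -265.9] [130.3 227.1] 83.7 mean [ 509.5 -271.7]
   0.045 0.056 767 [ 546.5 -250.5] [131.3  99.1] 41.7 mean [ 530.  -258.1]
   0.053 0.064 927 [ 547.3 -249.3] [132.8  99.1] 42.6 mean [ 533.9 -259.2]
   0.056 0.072 504 [ 547.2 -249.1] [132.9  98.2] 42.8 mean [ 533.8 -259.2]
(513, 646, 3)
(420, 630, 3)
```

View pics/crop0.png

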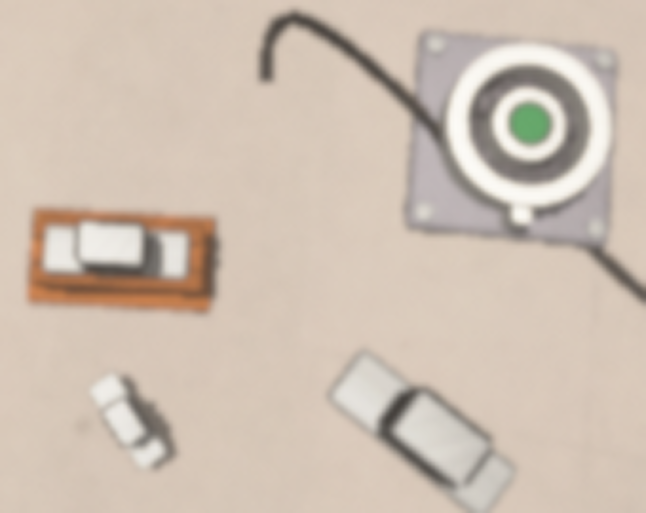

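The crop confirms it: the middle-sized spanner sits in the brown rest at crop (113,245), with a 26×40 mm grip. The small one at (130,422) and the large one at (440,433) are decoys. Next I'll fit the collar circle and the base yaw, and check clearance to the monitor.

```bash
python3 - <<'E'
from h import *
from scipy.optimize import least_squares
for n,(a,b,c,e) in (("top",(325,390,185,252)),("scene",(300,390,230,300))):
    d=np.load(f"pics/{n}0.npy"); m=np.load(f"pics/{n}0.npz"); P=cloud(d,m)
    Q=P[c:e,a:b].reshape(-1,3); S=Q[(Q[:,2]>.0545)&(Q[:,2]<.064)][:,:2]
    # max-inscribed score: centre such that points lie in annuli 38-50 or <22 (rib excluded)
    f=lambda p:(lambda r: np.where(r<.03,np.maximum(r-.022,0),np.maximum(.038-r,0)+np.minimum(np.maximum(r-.050,0),.004)))(np.hypot(*(S-p).T))
    r=min((least_squares(f,[x,y],diff_step=1e-3) for x in np.arange(.525,.555,.005) for y in np.arange(-.27,-.24,.005)),key=lambda r:r.cost); print(n,"axis",r.x*1000,r.cost)
    far=S[np.hypot(*(S-r.x).T)>.0515]; print(" rib pts",len(far),far.mean(0)*1000, "dir",np.degrees(np.arctan2(*(far.mean(0)-r.x)[::-1])))
    pl=Q[(Q[:,2]>.0075)&(Q[:,2]<.016)][:,:2]; pl=pl[np.abs(pl-r.x).max(1)<.085]; R=cv2.minAreaRect((pl*1000).astype(np.float32)); print(" plate",R)
    # tall obstacles
    T=P.reshape(-1,3); T=T[(T[:,2]>.05)&(T[:,2]<.5)]; 
    for y0 in np.arange(-.5,.2,.1):
        t=T[(T[:,1]>y0)&(T[:,1]<y0+.1)&(T[:,0]>.6)]; h=t[t[:,2]>.13]
        print("  y",round(y0,1),"minx z>.05",np.round(t[:,0].min(),3) if len(t) else None,"z>.13",np.round(h[np.argsort(h[:,0])[:3]].mean(0),3) if len(h) else None)
E
```

```text
top axis [ 535.53685191 -259.53993518] 3.411596124049757e-05
 rib pts 4 [ 538.48753339 -200.75129035] dir 87.1266586386707
 plate ((533.9924926757812, -259.2619934082031), (130.22454833984375, 133.0509033203125), 83.58467102050781)
  y -0.5 minx z>.05 0.707 z>.13 [ 0.719 -0.412  0.327]
  y -0.4 minx z>.05 0.694 z>.13 [ 0.721 -0.399  0.316]
  y -0.3 minx z>.05 0.683 z>.13 [ 0.747 -0.299  0.311]
  y -0.2 minx z>.05 0.69 z>.13 [ 0.775 -0.198  0.247]
  y -0.1 minx z>.05 0.657 z>.13 [ 0.801 -0.099  0.324]
  y -0.0 minx z>.05 0.65 z>.13 [0.651 0.097 0.255]
  y 0.1 minx z>.05 0.608 z>.13 [0.609 0.132 0.305]
scene axis [ 535.12651761 -260.72019105] 0.0001666216542078336
 rib pts 20 [ 560.73108921 -176.15411003] dir 73.15495227905343
 plate ((533.8209838867188, -260.75726318359375), (129.41952514648438, 128.8798065185547), 83.97150421142578)
  y -0.5 minx z>.05 0.709 z>.13 [ 0.717 -0.415  0.295]
  y -0.4 minx z>.05 0.693 z>.13 [ 0.72  -0.398  0.265]
  y -0.3 minx z>.05 0.683 z>.13 [ 0.747 -0.299  0.338]
  y -0.2 minx z>.05 0.688 z>.13 [ 0.774 -0.195  0.246]
  y -0.1 minx z>.05 0.656 z>.13 [ 0.801 -0.098  0.352]
  y -0.0 minx z>.05 0.644 z>.13 [0.646 0.088 0.254]
  y 0.1 minx z>.05 0.608 z>.13 [0.608 0.128 0.266]
```

Axis at about (535,-260), base yaw about -6.3°, spanner at (460,-9) with yaw about -2°. Moving above the spanner, with the fingers closing along x (tool yaw -92°).

```bash
python3 -m crank '[[[0.0115,-0.039,0],[0,0,-4.24],1],[[0.0115,-0.039,0],[0,0,-4.24],1],[[0.0115,-0.039,0],[0,0,-4.24],1],[[0.0115,-0.039,0],[0,0,-4.24],1],[[0.0115,-0.039,0],[0,0,-4.24],1],[[0.0115,-0.039,0],[0,0,-4.24],1],[[0.0115,-0.039,0],[0,0,-4.24],1],[[0.0115,-0.039,0],[0,0,-4.24],1]]'
python3 -m crank '[[[0.0115,-0.039,0],[0,0,-4.24],1],[[0.0115,-0.039,0],[0,0,-4.24],1],[[0.0115,-0.039,0],[0,0,-4.24],1],[[0.0115,-0.039,0],[0,0,-4.24],1],[[0.0115,-0.039,0],[0,0,-4.24],1],[[0.0115,-0.039,0],[0,0,-4.24],1],[[0.0115,-0.039,0],[0,0,-4.24],1],[[0.0115,-0.039,0],[0,0,-4.24],1],[[0,0,0],[0,0,0],1],[[0,0,0],[0,0,0],1],[[0,0,0],[0,0,0],1]]'
```

```text
clock: 0.9
tool_pos: [0.3684, 0.302, 0.2264]
orientation: [180.0, -0.0, -58.2]
force: [0.7, 0.9, 0.4]
opening: 0.0878
gripper_force: 0.0
clock: 2.0
tool_pos: [0.4601, -0.0078, 0.2264]
orientation: [180.0, 0.0, -92.0]
force: [0.2, 1.0, 0.1]
opening: 0.0875
gripper_force: 0.0
```

```bash
python3 - <<'E'
from plant import imaging
from h import *
m=imaging.camera_model("wrist"); p,d=imaging.snapshot("wrist"); cv2.imwrite("pics/w1.png",p)
P=cloud(d,m); Q=P[d>0].reshape(-1,3); Q=Q[(abs(Q[:,0]-.46)<.08)&(abs(Q[:,1]+.009)<.08)]
for lo,hi in ((.003,.03),(.045,.056),(.059,.072),(.108,.125)):
    S=Q[(Q[:,2]>lo)&(Q[:,2]<hi)]
    if len(S)>15: r=cv2.minAreaRect(S[:,:2].astype(np.float32)*1000); print(lo,hi,len(S),r,"z",np.median(S[:,2]))
E
```

```text
0.003 0.03 1346 ((435.2468566894531, -7.674461364746094), (114.93409729003906, 110.2116928100586), 86.388427734375) z 0.005721887189501141
0.045 0.056 1204 ((460.3955078125, -8.832706451416016), (104.100341796875, 40.05126953125), 86.25736236572266) z 0.05165989468452168
0.059 0.072 784 ((459.9764709472656, -9.422607421875), (84.77513122558594, 27.476192474365234), 86.55218505859375) z 0.06354820096366558
0.108 0.125 1181 ((460.0146789550781, -9.131885528564453), (40.580322265625, 26.0609073638916), 87.3130111694336) z 0.11540764070093971
```

View pics/w1.png

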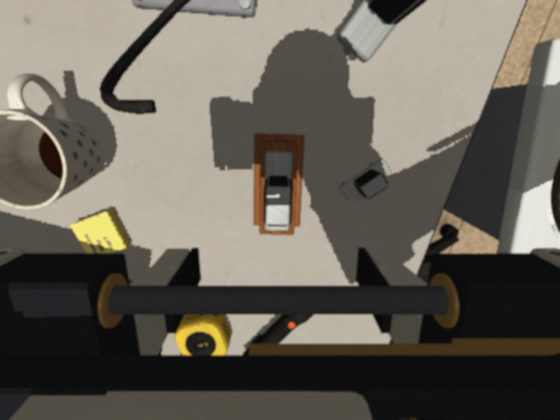

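The wrist view shows the spanner in its rest at about (278,190), clear for the fingers. Grip centre is (460,-9.2) and its yaw about -3°. Descending and grasping.

```bash
python3 -m crank '[[[0,-0.0012,-0.04],[0,0,-1.2],1],[[0,0,-0.04],[0,0,0],1],[[0,0,-0.04],[0,0,0],1],[[0,0,-0.034],[0,0,0],1],[[0,0,0],[0,0,0],1],[[0,0,0],[0,0,0],0],[[0,0,0],[0,0,0],-1],[[0,0,0],[0,0,0],-1],[[0,0,0],[0,0,0],-1],[[0,0,0],[0,0,0],-1],[[0,0,0],[0,0,0],-1],[[0,0,0],[0,0,0],-1]]'; python3 -m crank '[[[0,0,0],[0,0,0],-1],[[0,0,0],[0,0,0],-1],[[0,0,0.02],[0,0,0],-1],[[0,0,0],[0,0,0],-1]]'
```

```text
clock: 3.25
tool_pos: [0.4604, -0.0094, 0.0728]
orientation: [-180.0, 0.0, -93.2]
force: [-0.8, -0.6, 0.7]
opening: 0.0371
gripper_force: 0.0
clock: 3.65
tool_pos: [0.4612, -0.0091, 0.0937]
orientation: [-179.9, 0.0, -93.2]
force: [0.0, 0.9, -2.9]
opening: 0.0262
gripper_force: 30.0
```

```bash
python3 -m crank '[[[0,0,0.035],[0,0,0],-1],[[0,0,0.03],[0,0,0],-1],[[0,0,0],[0,0,0],-1]]'; python3 -m crank '[[[0.0106,-0.0359,0],[0,0,-5.7],-1],[[0.0106,-0.0359,0],[0,0,-5.7],-1],[[0.0106,-0.0359,0],[0,0,-5.7],-1],[[0.0106,-0.0359,0],[0,0,-5.7],-1],[[0.0106,-0.0359,0],[0,0,-5.7],-1],[[0.0106,-0.0359,0],[0,0,-5.7],-1],[[0.0106,-0.0359,0],[0,0,-5.8],-1],[[0,0,0],[0,0,0],-1],[[0,0,0],[0,0,0],-1]]'
python3 - <<'E'
from plant import imaging
from h import *
m=imaging.camera_model("top"); p,d=imaging.snapshot("top"); cv2.imwrite("pics/t2.png",cv2.resize(p[150:300,260:440],None,fx=4,fy=4,interpolation=cv2.INTER_CUBIC))
m=imaging.camera_model("wrist"); p,d=imaging.snapshot("wrist"); cv2.imwrite("pics/w2.png",p)
P=cloud(d,m).reshape(-1,3); Q=P[(d.ravel()>0)&(abs(P[:,0]-.535)<.09)&(abs(P[:,1]+.26)<.09)]
S=Q[(Q[:,2]>.006)&(Q[:,2]<.016)]; print(cv2.minAreaRect(S[:,:2].astype(np.float32)*1000))
for lo,hi in ((.12,.16),(.165,.215)):
  S=Q[(Q[:,2]>lo)&(Q[:,2]<hi)]
  if len(S)>15: print(lo,len(S),np.median(S,0),cv2.minAreaRect(S[:,:2].astype(np.float32)*1000))
E
```

```text
clock: 3.95
tool_pos: [0.4626, -0.0088, 0.1605]
orientation: [-179.7, 0.1, -93.2]
force: [1.3, 0.3, -3.2]
opening: 0.0256
gripper_force: 30.0
clock: 4.85
tool_pos: [0.5334, -0.2612, 0.155]
orientation: [179.8, -0.1, -133.3]
force: [-0.5, -0.5, -3.3]
opening: 0.0256
gripper_force: 30.0
((523.95458984375, -266.70697021484375), (145.56875610351562, 149.7820587158203), 86.2926254272461)
0.12 2634 [ 0.51302541 -0.28165025  0.14656068] ((515.2150268554688, -279.29400634765625), (34.064083099365234, 55.813377380371094), 46.63596725463867)
0.165 6447 [ 0.52765367 -0.26676996  0.19573323] ((534.2017822265625, -265.2786560058594), (41.9368896484375, 51.37603759765625), 22.243499755859375)
```

View pics/w2.png

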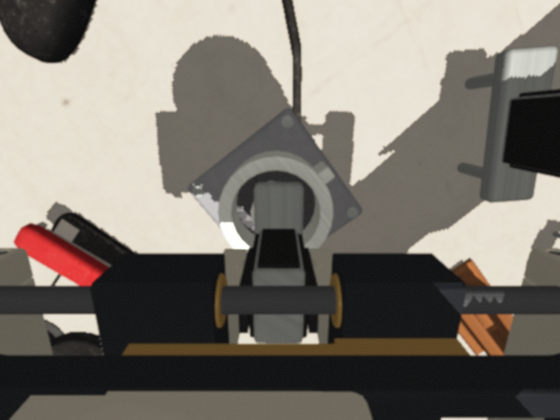

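The wrist view shows the spanner held square over the groove, with the collar around (275,205) and the yoke in line with it. Yoke-top depth puts the pin ends at about z=90 mm. Descending to just above the ring.

```bash
python3 -m crank '[[[0.0015,0.001,0],[0,0,0],-1],[[0,0,0],[0,0,0],-1],[[0,0,-0.02],[0,0,0],-1],[[0,0,0],[0,0,0],-1],[[0,0,0],[0,0,0],-1]]';  python3 -m crank '[[[0,0,-0.015],[0,0,0],-1],[[0,0,-0.015],[0,0,0],-1],[[0,0,-0.01],[0,0,0],-1],[[0,0,0],[0,0,0],-1],[[0,0,0],[0,0,0],-1]]'
```

```text
clock: 5.45
tool_pos: [0.5359, -0.2593, 0.1377]
orientation: [180.0, -0.0, -133.2]
force: [-0.5, -1.0, -3.3]
opening: 0.0259
gripper_force: 30.0
clock: 5.95
tool_pos: [0.5365, -0.2598, 0.0982]
orientation: [-180.0, -0.0, -133.2]
force: [0.4, 0.1, -2.3]
opening: 0.0256
gripper_force: 30.0
```

```bash
python3 -m crank '[[[-0.001,0,-0.004],[0,0,0],-1],[[0,0,-0.003],[0,0,0],-1],[[0,0,0],[0,0,0],-1]]';  python3 -m crank '[[[0,0,-0.002],[0,0,0],-1],[[0,0,0],[0,0,0],-1]]';python3 -m crank '[[[0,0,-0.001],[0,0,0],-1],[[0,0,0],[0,0,0],-1]]'
```

```text
clock: 6.25
tool_pos: [0.5348, -0.2596, 0.0904]
orientation: [180.0, -0.0, -133.2]
force: [0.5, -0.2, -4.1]
opening: 0.0256
gripper_force: 30.0
clock: 6.45
tool_pos: [0.5353, -0.2598, 0.0895]
orientation: [-180.0, 0.0, -133.2]
force: [-1.3, 1.1, 3.2]
opening: 0.0258
gripper_force: 30.0
clock: 6.65
tool_pos: [0.5354, -0.2599, 0.0894]
orientation: [-179.9, 0.0, -133.2]
force: [-3.3, 4.1, 11.5]
opening: 0.026
gripper_force: 30.0
```

```bash
python3 -m crank '[[[0,0,0],[0,0,2.5],-1],[[0,0,0],[0,0,2.5],-1],[[0,0,0],[0,0,2.5],-1]]'; python3 -m crank '[[[0,0,0],[0,0,2.5],-1],[[0,0,0],[0,0,2.5],-1],[[0,0,0],[0,0,2.5],-1]]'
```

```text
clock: 6.95
tool_pos: [0.5366, -0.2603, 0.0895]
orientation: [-179.8, 0.0, -125.6]
force: [-0.2, -0.2, 6.0]
opening: 0.026
gripper_force: 30.0
clock: 7.25
tool_pos: [0.5369, -0.2604, 0.0894]
orientation: [-179.8, 0.0, -118.1]
force: [-0.1, -0.5, 5.7]
opening: 0.0258
gripper_force: 30.0
```

```bash
python3 -m crank '[[[-0.001,0,0],[0,0,2.5],-1],[[0,0,0],[0,0,2.5],-1],[[0,0,0],[0,0,2.5],-1]]'; python3 -m crank '[[[0,0,0],[0,0,2.5],-1],[[0,0,0],[0,0,2.5],-1],[[0,0,0],[0,0,2.5],-1]]'
```

```text
clock: 7.55
tool_pos: [0.5354, -0.2601, 0.0888]
orientation: [-179.8, 0.0, -110.6]
force: [-0.3, 0.7, 0.5]
opening: 0.026
gripper_force: 30.0
clock: 7.85
tool_pos: [0.5342, -0.2597, 0.0875]
orientation: [-180.0, 0.0, -103.1]
force: [0.6, 0.9, -3.9]
opening: 0.026
gripper_force: 30.0
```

The z reading dropped and the contact force vanished, so the pins have found the holes. Lowering, with moment checks.

```bash
python3 -m crank '[[[0,0,-0.003],[0,0,0],-1],[[0,0,0],[0,0,0],-1]]'; python3 -c "
from plant import ctrl;print(ctrl.get_obs()['moment'])"; python3 -m crank '[[[0,0,-0.003],[0,0,0],-1],[[0,0,0],[0,0,0],-1]]';  python3 -c "
from plant import ctrl;print(ctrl.get_obs()['moment'])"
```

```text
clock: 8.05
tool_pos: [0.5342, -0.2597, 0.0842]
orientation: [-180.0, 0.0, -103.3]
force: [0.6, -0.7, -3.5]
opening: 0.0263
gripper_force: 30.0
[-0.0110842  -0.44024862 -0.00064063]
clock: 8.25
tool_pos: [0.5343, -0.2597, 0.0812]
orientation: [-180.0, 0.0, -103.2]
force: [2.3, -0.5, -4.6]
opening: 0.0258
gripper_force: 30.0
[-0.07145644 -0.66402167 -0.03885092]
```

```bash
python3 -m crank '[[[0,0,-0.003],[0,0,0],-1],[[0,0,0],[0,0,0],-1]]'; python3 -m crank '[[[0,0,0],[0,0,-4],-1],[[0,0,0],[0,0,-4],-1],[[0,0,0],[0,0,-4],-1],[[0,0,0],[0,0,-4],-1]]'; python3 -c "
from plant import ctrl;print(ctrl.get_obs()['moment'])"; python3 -m crank '[[[0,0,0],[0,0,-4],-1],[[0,0,0],[0,0,-4],-1],[[0,0,0],[0,0,-4],-1],[[0,0,0],[0,0,-4],-1]]';  python3 -c "
from plant import ctrl;print(ctrl.get_obs()['moment'])"
```

```text
clock: 8.45
tool_pos: [0.5343, -0.2597, 0.0786]
orientation: [-180.0, -0.0, -103.2]
force: [2.0, -0.8, -3.2]
opening: 0.0259
gripper_force: 30.0
clock: 8.85
tool_pos: [0.5359, -0.2603, 0.079]
orientation: [-179.8, 0.0, -119.3]
force: [5.0, -2.4, -6.1]
opening: 0.0261
gripper_force: 30.0
[-1.23897854 -2.03756994  0.25331025]
clock: 9.25
tool_pos: [0.5359, -0.2603, 0.079]
orientation: [-179.8, 0.1, -135.3]
force: [5.0, -4.0, -6.0]
opening: 0.0259
gripper_force: 30.0
[-1.25622746 -1.98914123  0.21756781]
```

The ring is turning at about 0.22 N·m. A bit further, then relax, release, and let the spanner stand.

```bash
python3 -m crank '[[[0,0,0],[0,0,-4],-1],[[0,0,0],[0,0,-4],-1],[[0,0,0],[0,0,-4],-1],[[0,0,0],[0,0,-4],-1],[[0,0,0],[0,0,-4],-1],[[0,0,0],[0,0,-2],-1],[[0,0,0],[0,0,0],-1]]'; python3 -m crank '[[[-0.0007,0.0004,-0.001],[0,0,1.5],-1],[[0,0,0],[0,0,0],-1]]';  python3 -c "
from plant import ctrl;print(ctrl.get_obs()['moment'])"
```

```text
clock: 9.95
tool_pos: [0.5359, -0.2603, 0.0791]
orientation: [-179.9, 0.1, -157.2]
force: [3.2, -2.8, -5.1]
opening: 0.026
gripper_force: 30.0
clock: 10.15
tool_pos: [0.5351, -0.2598, 0.0786]
orientation: [-179.9, 0.1, -155.6]
force: [4.6, -2.6, 0.7]
opening: 0.0261
gripper_force: 30.0
[-1.18570106 -2.03716852  0.15389315]
```

```bash
python3 -m crank '[[[0,0,0],[0,0,0],-0.5],[[0,0,0],[0,0,0],0],[[0,0,0],[0,0,0],1],[[0,0,0],[0,0,0],1],[[0,0,0],[0,0,0],1],[[0,0,0],[0,0,0],1],[[0,0,0.02],[0,0,0],1],[[0,0,0.02],[0,0,0],1],[[0,0,0.025],[0,0,0],1]]'; python3 -m crank '[[[0,0,0],[0,0,8.2],1],[[0,0,0],[0,0,8.2],1],[[0,0,0],[0,0,8.2],1],[[0,0,0],[0,0,8.2],1],[[0,0,0],[0,0,8.2],1],[[0,0,0],[0,0,8.2],1],[[0,0,0],[0,0,8.2],1],[[0,0,0],[0,0,8.2],1],[[0,0,0],[0,0,8.2],1],[[0,0,0],[0,0,8.2],1],[[0,0,0],[0,0,8.0],1],[[0,0,0],[0,0,0],1]]'
python3 - <<'E'
from plant import imaging,ctrl
from h import *
m=imaging.camera_model("wrist"); p,d=imaging.snapshot("wrist"); cv2.imwrite("pics/w3.png",p)
P=cloud(d,m).reshape(-1,3); Q=P[(d.ravel()>0)&(abs(P[:,0]-.535)<.09)&(abs(P[:,1]+.26)<.09)]
for lo,hi in ((.064,.077),(.115,.13)):
  S=Q[(Q[:,2]>lo)&(Q[:,2]<hi)]
  if len(S)>15: print(lo,len(S),np.median(S,0),cv2.minAreaRect(S[:,:2].astype(np.float32)*1000))
E
```

```text
clock: 11.05
tool_pos: [0.5326, -0.2591, 0.1424]
orientation: [179.9, -0.1, -155.7]
force: [0.1, 0.3, 0.8]
opening: 0.0839
gripper_force: 0.0
clock: 12.25
tool_pos: [0.5332, -0.2592, 0.1424]
orientation: [180.0, 0.0, -65.6]
force: [0.2, 0.0, 0.7]
opening: 0.0874
gripper_force: 0.0
0.064 2093 [ 0.53949634 -0.2652887   0.06956675] ((535.26025390625, -260.0538024902344), (86.2615966796875, 27.312402725219727), 24.652952194213867)
0.115 2389 [ 0.53565815 -0.2612691   0.12144945] ((534.962890625, -259.3014831542969), (39.74370193481445, 26.39773941040039), 24.834678649902344)
```

View pics/w3.png

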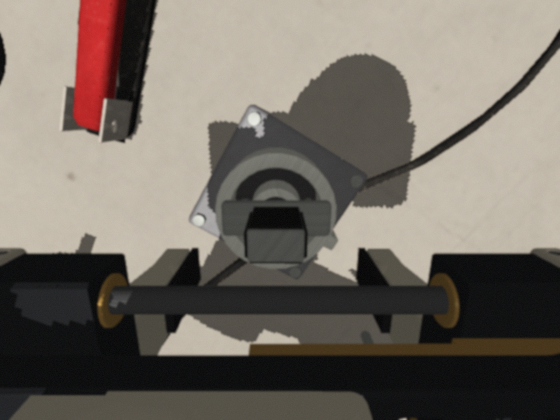

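The spanner stands seated by itself (grip at (275,235) in the image, yoke top at 69.6 mm), centred on the axis with yaw -65.3°. Taking it by the slim cheeks.

```bash
python3 -m crank '[[[0.0018,-0.0005,-0.02],[0,0,0.3],1],[[0,0,-0.02],[0,0,0],1],[[0,0,-0.0235],[0,0,0],1],[[0,0,0],[0,0,0],1],[[0,0,0],[0,0,0],0.3],[[0,0,0],[0,0,0],0],[[0,0,0],[0,0,0],-1],[[0,0,0],[0,0,0],-1],[[0,0,0],[0,0,0],-1],[[0,0,0],[0,0,0],-1],[[0,0,0],[0,0,0],-1]]'; python3 -m crank '[[[0,0,0],[0,0,-4],-1],[[0,0,0],[0,0,-4],-1],[[0,0,0],[0,0,-4],-1],[[0,0,0],[0,0,-4],-1]]';  python3 -c "
from plant import ctrl;print(ctrl.get_obs()['moment'])"
```

```text
clock: 13.4
tool_pos: [0.5352, -0.2598, 0.0792]
orientation: [-180.0, -0.0, -65.4]
force: [0.4, -0.0, 2.2]
opening: 0.0397
gripper_force: 30.0
clock: 13.8
tool_pos: [0.5355, -0.2603, 0.0793]
orientation: [-180.0, -0.0, -81.5]
force: [1.0, -2.3, 0.0]
opening: 0.0398
gripper_force: 30.0
[-0.84966928 -0.2022378   0.31323468]
```

```bash
python3 -m crank '[[[0,0,0],[0,0,-4],-1],[[0,0,0],[0,0,-4],-1],[[0,0,0],[0,0,-4],-1],[[0,0,0],[0,0,-4],-1],[[0,0,0],[0,0,-4],-1],[[0,0,0],[0,0,-4],-1]]';  python3 -c "
from plant import ctrl;print(ctrl.get_obs()['moment'])"; for i in 1; do python3 -m crank '[[[0,0,0],[0,0,-3],-1],[[0,0,0],[0,0,-3],-1]]';  python3 -c "
from plant import ctrl;print(ctrl.get_obs()['moment'])"; done
```

```text
clock: 14.4
tool_pos: [0.5356, -0.2601, 0.0793]
orientation: [-180.0, -0.0, -105.5]
force: [0.8, -1.6, -1.0]
opening: 0.0399
gripper_force: 30.0
[-0.45635559 -0.35730149  0.27092589]
clock: 14.6
tool_pos: [0.5356, -0.2601, 0.0793]
orientation: [-179.9, -0.0, -111.5]
force: [1.0, -1.1, -0.6]
opening: 0.04
gripper_force: 30.0
[-0.38734009 -0.4043133   0.25967768]
```

```bash
python3 -m crank '[[[0,0,0],[0,0,-2],-1],[[0,0,0],[0,0,-2],-1]]';  python3 -c "
from plant import ctrl;print(ctrl.get_obs()['moment'])"; python3 -m crank '[[[0,0,0],[0,0,-2],-1],[[0,0,0],[0,0,-1],-1]]';  python3 -c "
from plant import ctrl;print(ctrl.get_obs()['moment'])"
```

```text
clock: 14.8
tool_pos: [0.5356, -0.26, 0.0792]
orientation: [-179.9, -0.0, -115.5]
force: [0.8, -0.3, 0.3]
opening: 0.0396
gripper_force: 30.0
[-0.29029968 -0.46993358  0.35256959]
clock: 15.0
tool_pos: [0.5357, -0.26, 0.0793]
orientation: [-179.9, -0.0, -118.4]
force: [0.0, -0.9, 0.1]
opening: 0.0399
gripper_force: 30.0
[-0.40045844 -0.55727835  0.25566642]
```

```bash
for i in 1; do python3 -m crank '[[[0,0,0],[0,0,-1.5],-1],[[0,0,0],[0,0,-1.5],-1]]' | grep -E "orient|force:";  python3 -c "
from plant import ctrl;print(ctrl.get_obs()['moment'])"; python3 -m crank '[[[0,0,0],[0,0,-1.5],-1],[[0,0,0],[0,0,-1.5],-1]]'| grep -E "orient|force:";  python3 -c "
from plant import ctrl;print(ctrl.get_obs()['moment'])"; done
```

```text
orientation: [-179.9, 0.0, -121.5]
force: [1.3, -1.4, 0.1]
gripper_force: 30.0
[-0.59707007 -0.89208648  0.76521691]
orientation: [-179.9, 0.0, -124.4]
force: [3.5, 1.6, 0.4]
gripper_force: 30.0
[ 0.7815085  -1.38233283  1.30646759]
```

The torque jumped to 0.77 and then 1.3 N·m at about -121°, so the ring is at its stop. Backing off to the middle of the slack and drawing the spanner out.

```bash
python3 -m crank '[[[0,0,0],[0,0,3],-1],[[0,0,0],[0,0,3],-1],[[0,0,0],[0,0,2],-1],[[0,0,0],[0,0,0],-1]]';  python3 -c "
from plant import ctrl;print(ctrl.get_obs()['moment'])"; python3 -m crank '[[[0,0,0.006],[0,0,0],-1],[[0,0,0.01],[0,0,0],-1],[[0,0,0],[0,0,0],-1]]'; python3 -m crank '[[[0,0,0.02],[0,0,0],-1],[[0,0,0.02],[0,0,0],-1],[[0,0,0.025],[0,0,0],-1],[[0,0,0],[0,0,0],-1],[[0,0,0],[0,0,0],-1]]'
python3 - <<'E'
from plant import imaging,ctrl
from h import *
m=imaging.camera_model("wrist"); p,d=imaging.snapshot("wrist"); cv2.imwrite("pics/w4.png",p)
P=cloud(d,m).reshape(-1,3); Q=P[(d.ravel()>0)&(abs(P[:,0]-.535)<.09)&(abs(P[:,1]+.26)<.09)]
S=Q[(Q[:,2]>.13)&(Q[:,2]<.165)]
print(len(S),np.median(S,0),cv2.minAreaRect(S[:,:2].astype(np.float32)*1000)); print(np.histogram(Q[:,2],np.arange(.1,.22,.01)))
E
```

```text
clock: 15.8
tool_pos: [0.5353, -0.2594, 0.0792]
orientation: [-180.0, 0.0, -116.5]
force: [1.6, 1.9, 2.6]
opening: 0.0401
gripper_force: 30.0
[ 0.89871934 -0.62593074 -0.06328865]
clock: 16.1
tool_pos: [0.5354, -0.2601, 0.0963]
orientation: [-179.9, 0.0, -116.5]
force: [0.6, -0.2, -3.1]
opening: 0.0405
gripper_force: 30.0
clock: 16.6
tool_pos: [0.5349, -0.2597, 0.1599]
orientation: [-180.0, 0.0, -116.5]
force: [0.2, 0.9, -4.8]
opening: 0.0398
gripper_force: 30.0
2936 [ 0.52679937 -0.27097617  0.1499982 ] ((531.3998413085938, -266.4422912597656), (17.45591163635254, 86.07138061523438), 63.62306213378906)
(array([  93,   23,    0,    0, 1469, 1115,  869, 1242, 1427, 1982, 1995]), array([0.1 , 0.11, 0.12, 0.13, 0.14, 0.15, 0.16, 0.17, 0.18, 0.19, 0.2 ,
       0.21]))
```

```bash
python3 -m crank '[[[-0.0083,0.0279,0],[0,0,-7.47],-1],[[-0.0083,0.0279,0],[0,0,-7.47],-1],[[-0.0083,0.0279,0],[0,0,-7.47],-1],[[-0.0083,0.0279,0],[0,0,-7.47],-1],[[-0.0083,0.0279,0],[0,0,-7.47],-1],[[-0.0083,0.0279,0],[0,0,-7.47],-1],[[-0.0083,0.0279,0],[0,0,-7.47],-1],[[-0.0083,0.0279,0],[0,0,-7.47],-1],[[-0.0083,0.0279,0],[0,0,-7.47],-1],[[0,0,0],[0,0,0],-1],[[0,0,0],[0,0,0],-1],[[0,0,0],[0,0,0],-1]]'
python3 - <<'E'
from plant import imaging,ctrl
from h import *
m=imaging.camera_model("wrist"); p,d=imaging.snapshot("wrist"); cv2.imwrite("pics/w5.png",p); print(ctrl.get_obs()['tool_pos'])
P=cloud(d,m).reshape(-1,3); Q=P[(d.ravel()>0)&(abs(P[:,0]-.46)<.09)&(abs(P[:,1]+.009)<.09)]
for lo,hi in((.045,.06),(.13,.165)):
  S=Q[(Q[:,2]>lo)&(Q[:,2]<hi)]
  print(len(S),np.median(S,0),cv2.minAreaRect(S[:,:2].astype(np.float32)*1000))
E
```

```text
clock: 17.85
tool_pos: [0.4601, -0.0092, 0.1594]
orientation: [-180.0, -0.1, 176.4]
force: [-0.4, 0.2, -4.0]
opening: 0.0395
gripper_force: 30.0
[ 0.46023481 -0.00934108  0.15950339]
3292 [ 0.45213952 -0.0111575   0.0514853 ] ((423.7983093261719, -8.590888977050781), (104.39413452148438, 106.95027160644531), 88.18533325195312)
2994 [ 0.44672735 -0.00698604  0.14951454] ((452.1030578613281, -9.089550018310547), (86.04934692382812, 17.412582397460938), 86.50457763671875)
```

View pics/w5.png

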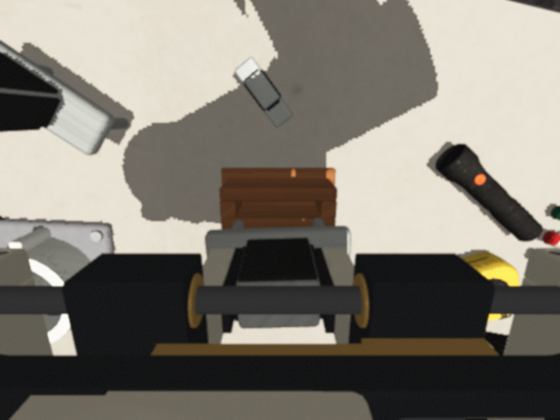

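The spanner yoke is over the slot, with the rest at (277,200), and is aligned to within 1 mm and 1°. Lowering it in.

```bash
python3 -m crank '[[[0,0.0004,-0.02],[0,0,0],-1],[[0,0,-0.02],[0,0,0],-1],[[0,0,-0.01],[0,0,0],-1],[[0,0,0],[0,0,0],-1]]'; python3 -m crank '[[[0,0,-0.015],[0,0,0],-1],[[0,0,-0.014],[0,0,0],-1],[[0,0,0],[0,0,0],-1]]'; python3 -m crank '[[[0,0,-0.004],[0,0,0],-1],[[0,0,0],[0,0,0],-1]]'; python3 -m crank '[[[0,0,-0.002],[0,0,0],-1],[[0,0,0],[0,0,0],-1]]'
```

```text
clock: 18.3
tool_pos: [0.4595, -0.0093, 0.1087]
orientation: [-179.9, -0.2, 176.3]
force: [-0.2, -0.1, -2.7]
opening: 0.0401
gripper_force: 30.0
clock: 18.6
tool_pos: [0.4599, -0.0088, 0.0804]
orientation: [-179.9, -0.1, 176.3]
force: [-0.5, 0.4, -3.9]
opening: 0.0401
gripper_force: 30.0
clock: 18.8
tool_pos: [0.4609, -0.0082, 0.0776]
orientation: [180.0, 0.0, 176.4]
force: [0.2, -0.3, -4.1]
opening: 0.0402
gripper_force: 30.0
clock: 19.0
tool_pos: [0.4606, -0.0082, 0.0753]
orientation: [180.0, 0.0, 176.4]
force: [1.2, -0.6, -4.4]
opening: 0.0399
gripper_force: 30.0
```

```bash
python3 -m crank '[[[0,0,-0.001],[0,0,0],-1],[[0,0,-0.0007],[0,0,0],-1],[[0,0,0],[0,0,0],-1]]'|grep -E "tool|force:"; python3 -m crank '[[[0,0,0],[0,0,0],-0.2],[[0,0,0],[0,0,0],0.2],[[0,0,0],[0,0,0],1],[[0,0,0],[0,0,0],1],[[0,0,0],[0,0,0],1],[[0,0,0],[0,0,0],1],[[0,0,0.02],[0,0,0],1],[[0,0,0.03],[0,0,0],1],[[0,0,0.05],[0,0,0],1],[[0,0,0.05],[0,0,0],1],[[-0.03,0,0.03],[0,0,0],1],[[0,0,0],[0,0,0],1]]'; python3 -m crank '[[[0,0,0],[0,0,0],1],[[0,0,0],[0,0,0],1],[[0,0,0],[0,0,0],1]]' >/dev/null
python3 - <<'E'
from plant import imaging,ctrl
from h import *
m=imaging.camera_model("wrist"); p,d=imaging.snapshot("wrist")
P=cloud(d,m).reshape(-1,3); Q=P[(d.ravel()>0)&(abs(P[:,0]-.46)<.09)&(abs(P[:,1]+.009)<.09)]
for lo,hi in((.045,.056),(.059,.072),(.108,.125)):
  S=Q[(Q[:,2]>lo)&(Q[:,2]<hi)]
  print(len(S),np.median(S,0),cv2.minAreaRect(S[:,:2].astype(np.float32)*1000))
p,d=imaging.snapshot("scene"); cv2.imwrite("pics/s6.png",p)
E
```

```text
tool_pos: [0.4604, -0.0083, 0.0733]
force: [-0.4, -0.1, -3.9]
gripper_force: 30.0
clock: 20.5
tool_pos: [0.4306, -0.0081, 0.2582]
orientation: [179.8, 0.4, 176.4]
force: [0.1, -0.6, 0.3]
opening: 0.0875
gripper_force: 0.0
970 [ 0.4454189  -0.01534609  0.05143797] ((459.9588623046875, -9.818069458007812), (104.13174438476562, 39.88312530517578), 86.23236846923828)
996 [ 0.45462386 -0.00657834  0.06345914] ((421.9416198730469, -6.590496063232422), (85.98271942138672, 101.75908660888672), 86.90946197509766)
948 [ 0.45715901 -0.00866527  0.11520517] ((458.9034729003906, -8.776473999023438), (39.659324645996094, 26.152894973754883), 87.91222381591797)
```

View pics/s6.png

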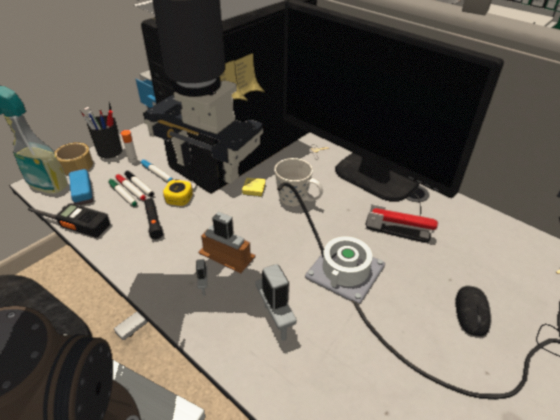

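The spanner is back in its rest at (225,240), with the yoke top at 63.5 mm and the grip top at 115 mm, the same as at the start. The bystanders haven't moved and the arm is clear.

```bash
python3 -c "
from plant import close_job;print(close_job())"
```

```text
the job is handed in; nothing more can be done
None
```

The job is handed in at about 21 s: the ring was turned clockwise to its stop (torque rose to about 1.3 N·m), first by the broad cheeks and then by the slim ones, and the spanner is back in its rest with nothing else visibly moved.

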